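Pry open the small gauge case on the sloping stand

TASK

Take the thin pry blade from its shallow steel tray and use it to open the narrower of the two sloping gauge cases: slide the blade flat along the slope, well under the lip of the shut lid (to near the back of the slot), and only then lever the lid up until it stands about upright, touching the lid with the blade alone and never with the gripper. Then lay the blade back down flat inside its tray. Leave the wider case shut and the other things on the bench where they are.

Things in the scene. Friction and masses are not known exactly. Their poses are not given: they have to be found in the camera images.
- pry_blade: Pry tool, 180 mm long, 90 g: black handle 95 x 20 wide x 24 mm high, x -70 to +25 mm, and a flat steel blade 85 x 16 wide x 3 mm thick straight out of the middle of its front end, on to x = +110. Lies in the tray on its handle. Origin: centre line of the handle, 25 mm behind its front end, where to grip across the width. x: to the tip; y: across; z: out of the blade's upper face.
- blade_tip (a point): Middle of the end of the pry blade (mid-thickness), 110 mm from the tool's origin along its x; axes as the tool's.
- tool_tray: Fixed shallow open steel tray, 260 (x) x 150 (y) x 20 mm high outside, wall and floor 4 mm thick. Origin: centre of its underside, on the bench.
- small_stand: Grey plastic gauge case, 120 mm wide, leaning back on a dark steel stand (base plate 150 x 120 mm): its flat lid slopes 32 degrees up from front to back, front edge 0.18 m and hinge 0.235 m above the bench. This is the narrow one, to be opened. Origin: on the bench, under the middle of the case; x points from front to back (yaw 0: away from the robot). Fixed.
- small_slot (a point): Mouth of the narrow case's pry slot: on the ledge under the middle of the lid's front edge. x: into the slot, up the slope; y: along the edge; z: square to the lid, outwards. The ledge (z = 0) reaches x = -25 to +22 mm. Slot 6.5 mm high (shut lid's underside at z = 6.5, lid 6 thick), 56 wide between cheeks (z 0 to 6.5, x from -25), 24 deep to a rim under the lid. Hinge line: x = 100, z = 6.5 mm.
- small_lid (a joint): Lid of the narrow case, rad: 0 shut (as it starts), grows as the front edge swings up about the hinge; 1.01 is upright, the stop is 1.75. Stiff hinge: the lid stays where it is left; about 2 N at its edge moves it.
- small_lid_edge (a point): Middle of the underside of the front edge of the narrow case's lid, 100 mm from the hinge line; moves with the lid.
- wide_stand: Grey plastic gauge case, 180 mm wide, leaning back on a dark steel stand (base plate 150 x 180 mm): its flat lid slopes 32 degrees up from front to back, front edge 0.18 m and hinge 0.235 m above the bench. This is the wide one, to be left shut. Same shape otherwise. Origin as for the narrow one. Fixed.
- wide_lid (a joint): Lid of the wide case, rad, 0 shut.
- crimper_a: Bystander: blue hand crimping tool lying on the bench, about 230 x 90 x 27 mm, origin under its middle.
- crimper_b: Bystander: another crimping tool, the same.
- crimper_c: Bystander: another crimping tool, the same.
- wash_bottle: Bystander: white plastic bottle, 66 mm across, 170 mm high, origin under its centre.
- screwdriver: Bystander: screwdriver lying on the bench.
- die_tin: Bystander: round aluminium tin, 64 mm across, 30 mm high.
Mind the look-alikes: they are no part of the job. There is more than one size of the pry_blade; the job needs the largest.

How it is judged:
By the outcome, as a careful person would: the job done as asked, in the order asked, and still so for the second after the job is handed in, with the robot touching nothing.
It also fails if it takes over 64 s, if anything falls off the work surface, if the arm or the gripper's body presses on something with over 40 N, if the wrist force passes 120 N, or if a joint passes its speed limit or range.

ROBOT

A 6-joint arm with a two-finger parallel gripper is mounted at the origin on the work surface. World frame = base frame: x ahead of the robot, y to its left, z up, the work surface at z = 0. Lengths are in m, angles in rad, forces in N, time in s.
With the tool pointing down it reaches from about 0.375 to 0.9 m from the base axis. Payload 3.1 kg.
Tool frame: the origin (TCP) lies midway between the tips of the shut fingers; the grasp point (between the pads) lies 19 mm behind it (manip.pinch_z is the distance from the TCP to the grasp point, in m); z points along the fingers, y is the line along which they close (so a half turn about z gives the same grasp; the last joint's range is limited). The gripper opens to 85 mm and grips with 20 to 120 N. Pads are 22 mm wide; open, the fingers measure 114 mm over their backs; the gripper's body (76 mm by 85 mm) begins 54 mm behind the grasp point. The pads swing forward as they close: fully open they stand 13 mm farther back than shut.
Start: joints at [1.133, 0.527, 1.433, -0, 1.181, -0.178], TCP at [0.161, 0.604, 0.231] pointing down, gripper open.
Joint ranges: [-3.08, 3.08], [-0.75, 2.2], [0.22, 2.44], [-1.43, 4.57], [0, 2.65], [-2.85, 2.85]. Speed limits (rad/s): [2.79, 2.79, 3.14, 3.14, 3.14, 3.14].

INTERFACE

Orientations are given as a unit quaternion [x, y, z, w].
In Python, from station import manip, viewer, ticket gives the robot as it stands.
- The arm moves only by the shell command python3 -m creep 'ROWS' [FORCE]. ROWS is JSON, a list of rows, each an object with "slide": the shift along the tool's x, y, z in cm, a list of three; "angular": the turn, a rotation vector about the tool's x, y, z in rad, a list of three; "claw": the opening, from -1 (shut) to 1 (fully open). A call has 1 to 10 rows; each row shifts and turns the commanded pose from where the row before left it, along the tool's axes as they then stand; what a row does not reach is not made up. A row lasts 1/12 s, in which the tool goes at most 41.7 mm and 7.16 degrees, less where a joint would pass 70% of its speed; a pose out of reach is approached as far as the arm can. A call with a gripper value outside its range is refused whole. The fingers move at their own pace and stop on an object; FORCE is the grip in N (left out, the last holds). Time passes only in rows, so rows that do not move let the fingers close. It gives the time, the measured TCP pose, the force, the opening and the grip force at its end, in the units of the state.
- manip.sense(): the state, without advancing time (a new reading comes with each control period).
- viewer.snapshot(name): name is "scene" or "top"; returns the picture (480x640x3 uint8, blue, green, red); there is no depth.
- viewer.calibration(name): a dict with "fov_y" (degrees; the focal length in pixels is half the picture's height over the tangent of half this angle, whatever the lens; pixels are square), "cx", "cy" (the principal point, pixels), "k1" (the pictures are not rectified: a ray, as slopes to the right and down, at radius r is drawn at 1 + k1 r^2 times it, then the intrinsics apply), "T" (4x4, takes a point from camera to world coordinates). Camera axes: x right, y up, looking along -z (the intrinsics and any distortion apply to the point x, -y, -z); pixel columns grow to the right and rows downward; lengths in m; the calibration is good to about 2 mm. A picture is of the moment at which its call begins. calibration takes no time and is no camera call.
- ticket.sign_off(): hands the job in; it is judged then, once.
The state is a dict: "t": time; "q": joint angles; "qd": joint speeds; "tau": joint torques, N m; "tcp_pos": TCP position; "tool_rot": TCP orientation; "force": force on the tool from outside, world axes, zero at the start; "ft_torque": the same for the moment, N m; "finger_gap": opening from 0.0 (shut) to 1.0 (fully open); "gripper_force": force on a finger pad.
Only numpy, scipy, OpenCV 4.12 (cv2) and the standard library are available. Lean on these libraries where they do the work, as an engineer would, in place of code of your own. Each camera call takes 0.05 s, during which the arm holds its last target. There are 200 camera calls.

## Working session

There is one attempt and no reset: what is moved stays moved. The work goes in short steps, Python scripts to look and compute and a shell command to move; the robot and the scene stay as the last step left them, time stands still between calls to the robot, and variables do not carry over. Pictures are saved under pics/ and viewed, at most 13 in all, crops included, and the job is handed in when it is done.

```bash
ls; mkdir -p pics; python3 - <<'E'
from station import manip,viewer
import cv2,numpy as np
for n in("scene","top"):
    cv2.imwrite(f"pics/{n}0.png",viewer.snapshot(n)); c=viewer.calibration(n); print(n,c)
print(manip.sense(), manip.pinch_z)
E
```

```text
pics
scene {'fov_y': 46.36274357241488, 'cx': 309.9144981041973, 'cy': 244.6458065847664, 'k1': -0.17340978746730942, 'T': array([[-0.65004716, -0.39211012,  0.65091347,  1.44732616],
       [ 0.75964271, -0.35733915,  0.54337067,  0.71636075],
       [ 0.01953573,  0.84767823,  0.53015089,  0.86617965],
       [ 0.        ,  0.        ,  0.        ,  1.        ]])}
top {'fov_y': 52.758690580737536, 'cx': 319.391820236183, 'cy': 239.99745969370514, 'k1': 7.055922853788192e-05, 'T': array([[-0.02323518,  0.98487411, -0.17170647,  0.35897634],
       [-0.99956567, -0.01977188,  0.02185284,  0.00333105],
       [ 0.01812734,  0.17213965,  0.98490575,  1.38957991],
       [ 0.        ,  0.        ,  0.        ,  1.        ]])}
{'t': 0.1, 'q': array([ 1.13252442e+00,  5.28356575e-01,  1.43380177e+00, -2.76973646e-06,
        1.18136985e+00, -1.78493221e-01]), 'qd': array([-7.57912722e-05, -3.64595928e-03, -3.63367355e-03,  2.21961096e-03,
        5.93885577e-04, -8.34738443e-04]), 'tau': array([-2.25295967e-04, -4.43302739e+01, -1.78586733e+01, -2.38744133e-04,
        3.90017594e-03, -1.14502345e-05]), 'tcp_pos': array([0.16023032, 0.60344132, 0.23043289]), 'tool_rot': array([ 1.29523835e-01,  9.91575837e-01, -9.22505194e-04, -2.92515366e-04]), 'force': array([-0.68319042,  0.26772472, -0.51769237]), 'ft_torque': array([ 0.01852207, -0.00597396,  0.02575278]), 'gripper_force': 0.0, 'finger_gap': 1.0000431001580037} 0.0187
```

View pics/scene0.png

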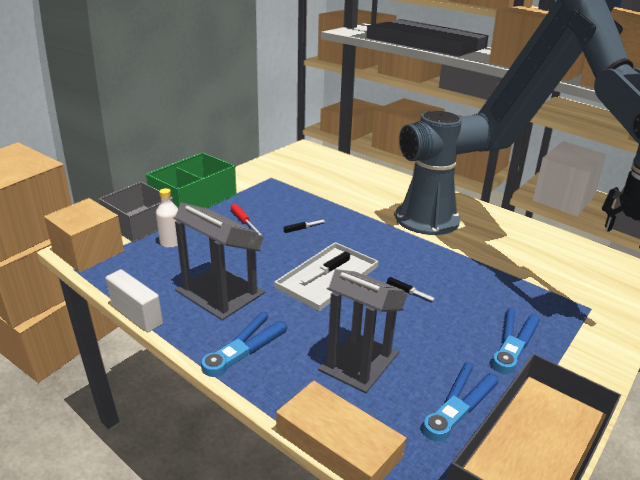

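View pics/top0.png

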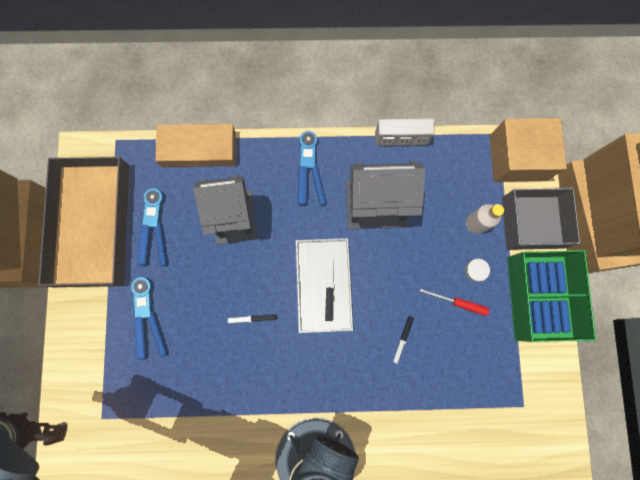

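The top view shows the tray at about (324,286) with the pry blade in it: handle at (329,304), tip at (333,261). The narrow case is at (224,205), the wide case at (387,190), and the decoy blades at (252,319) and (404,340). In the scene view the narrow case's lid is at (368,290), the wide case's at (218,228), and the blade at (328,267).

```bash
cat > h.py <<'E'
import cv2,numpy as np
from station import manip,viewer
from scipy.spatial.transform import Rotation as R
def KD(n):
    c=viewer.calibration(n); f=240/np.tan(np.radians(c['fov_y']/2))
    return np.array([[f,0,c['cx']],[0,f,c['cy']],[0,0,1]]),np.array([c['k1'],0,0,0,0.]),np.array(c['T'])
def ray(n,p):
    K,D,T=KD(n); u=cv2.undistortPoints(np.array([[p]],float),K,D)[0,0]
    d=T[:3,:3]@np.array([u[0],-u[1],-1]); return T[:3,3],d/np.linalg.norm(d)
def onz(n,p,z): o,d=ray(n,p); return o+d*(z-o[2])/d[2]
def tri(ps,pt):
    a,d=ray("scene",ps); b,e=ray("top",pt)
    s=np.linalg.lstsq(np.c_[d,-e],b-a,rcond=None)[0]; P,Q=a+s[0]*d,b+s[1]*e
    return (P+Q)/2,np.linalg.norm(P-Q)
def px(n,P):
    K,D,T=KD(n); q=T[:3,:3].T@(np.array(P)-T[:3,3]); q=q*[1,-1,-1]
    return cv2.projectPoints(q[None],np.zeros(3),np.zeros(3),K,D)[0].ravel()
E
python3 - <<'E'
import cv2,numpy as np
s=cv2.imread("pics/scene0.png");t=cv2.imread("pics/top0.png")
def c(im,x,y,w,h,k): return cv2.resize(im[y:y+h,x:x+w],None,fx=k,fy=k,interpolation=cv2.INTER_CUBIC)
o=np.zeros((600,800,3),np.uint8)
o[:300,:400]=c(t,185,170,80,60,5)       # narrow top
o[:300,400:]=c(s,320,260,100,75,4)     # narrow scene
o[300:,:400]=c(t,285,235,100,75,4)[:300] # tray top
o[300:,400:]=c(s,275,235,100,75,4)     # tray scene
cv2.imwrite("pics/c1.png",o)
E
```

```text
(no output)
```

View pics/c1.png

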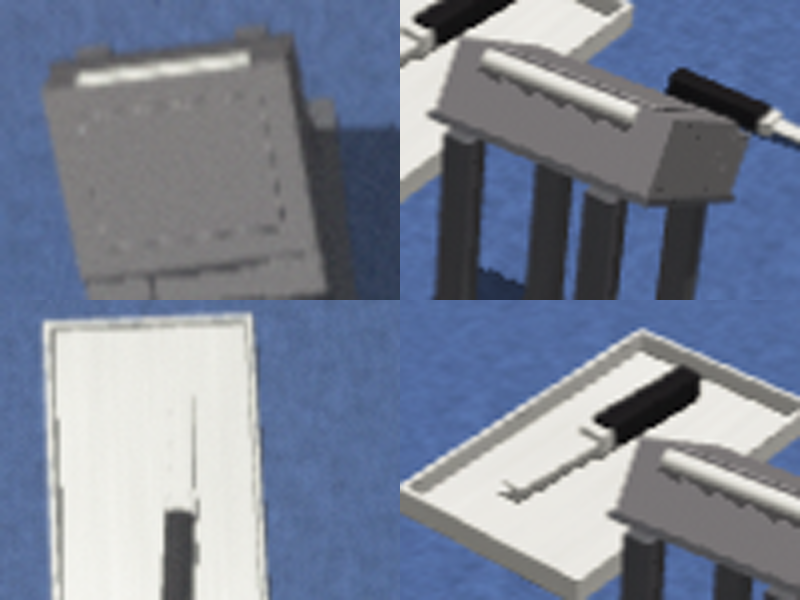

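The crops show the hinge strip clearly in both views: top (200.6,186) to (235,181.6), scene (341,274) to (379,289.5). In the top view the lid's front edge runs from about (202,226) to (246,220). The blade handle's front end in the tray is near (329,287).

```bash
cat > m1.py <<'E'
from h import *
t=cv2.imread("pics/top0.png");s=cv2.imread("pics/scene0.png")
def rect(im,f,x,y,w,h):
    m=f(im[y:y+h,x:x+w].astype(int)).astype(np.uint8)
    c=max(cv2.findContours(m,0,1)[0],key=cv2.contourArea); (r)=cv2.minAreaRect(c)
    b=cv2.boxPoints(r)+[x,y]
    L=sorted(range(4),key=lambda i:np.linalg.norm(b[i]-b[i-1]))[:2] # short sides
    return [ (b[i]+b[i-1])/2 for i in L],r[1]
dark=lambda a:a.max(2)<75
white=lambda a:a.min(2)>170
ht,_=rect(t,dark,300,245,50,80); hs,_=rect(s,dark,318,248,34,26)
ht.sort(key=lambda p:p[1]); hs.sort(key=lambda p:p[0])
print("handle top",ht,_,"scene",hs)
for a,b in zip(hs,ht): print("handle end front->rear",tri(a,b), onz("top",b,.028))
wt,d1=rect(t,white,196,176,48,16); ws,d2=rect(s,white,335,268,50,26)
wt.sort(key=lambda p:p[0]); ws.sort(key=lambda p:-p[0])
P=[tri(a,b) for a,b in zip(ws,wt)]; print("strip L,R",wt,d1,ws,d2,P)
d=P[0][0]-P[1][0]; print("strip len",np.linalg.norm(d),"yaw of y axis",np.degrees(np.arctan2(-d[0],d[1])))
# tray
m=(t[230:340,285:365].astype(int).min(2)>140).astype(np.uint8); m=cv2.morphologyEx(m,3,np.ones((9,9)))
c=max(cv2.findContours(m,0,1)[0],key=cv2.contourArea); b=cv2.boxPoints(cv2.minAreaRect(c))+[285,230]
print("tray corners z=.02",b,[onz("top",p,.02).round(4) for p in b])
# blade tip, lid front edge
print("tip",onz("top",(333,261.5),.016), "scene tip check",px("scene",onz("top",(333,261.5),.016)))
for p in((201.6,226),(246,220.4)): print("lid edge",onz("top",p,.185))
E
python3 m1.py
```

```text
handle top [array([330.57854939, 288.92893219]), array([329.07231712, 319.05361938])] (9.260924339294434, 27.611270904541016) scene [array([325.76470542, 267.94117641]), array([349.44117451, 253.73529315])]
handle end front->rear (array([ 0.45677144, -0.05464521,  0.00872068]), np.float64(0.0030049023065869557)) [ 0.45625819 -0.05505284  0.028     ]
handle end front->rear (array([ 0.37019727, -0.0447828 ,  0.01778534]), np.float64(0.01008127378108999)) [ 0.3728859 -0.0485936  0.028    ]
strip L,R [array([200.96154046, 185.69230747]), array([234.06923676, 181.55384636])] (2.108590602874756, 33.3653450012207) [array([378.70828056, 287.74253845]), array([341.02430916, 272.93812132])] (40.4876823425293, 3.191147804260254) [(array([0.70151344, 0.26638316, 0.23460129]), np.float64(0.0010447374979747049)), (array([0.7110639 , 0.18412111, 0.23540822]), np.float64(0.0013956489379332525))]
strip len 0.08281851425645148 yaw of y axis 6.622277269743068
tray corners z=.02 [[294.49187469 239.78877258]
 [348.91138458 237.69571686]
 [352.48892975 330.71196747]
 [298.06941986 332.80502319]] [array([0.5998, 0.0444, 0.02  ]), array([ 0.6028, -0.1122,  0.02  ]), array([ 0.3394, -0.1133,  0.02  ]), array([0.3373, 0.0383, 0.02  ])]
tip [ 0.53522226 -0.06462913  0.016     ] scene tip check [303.44225571 276.66281223]
lid edge [0.61088431 0.27363536 0.185     ]
lid edge [0.62320404 0.16171253 0.185     ]
```

```bash
python3 - <<'E'
from h import *
t=cv2.imread("pics/top0.png")
g=t.max(2).astype(int)
print(g[282:326:1,327:334].min(1))
for th in(90,120,140):
    m=(g[280:325,318:342]<th).astype(np.uint8); c=max(cv2.findContours(m,0,1)[0],key=cv2.contourArea)
    mm=np.zeros_like(m);cv2.drawContours(mm,[c],-1,1,-1); y,x=np.nonzero(mm); x=x+318;y=y+280
    P=np.array([onz("top",p,.028) for p in zip(x,y)])[:,:2]; mu=P.mean(0); w,v=np.linalg.eigh(np.cov((P-mu).T)); a=v[:,1]*np.sign(v[0,1])
    pr=(P-mu)@a; n=(P-mu)@np.array([-a[1],a[0]])
    print(th,len(x),mu,np.degrees(np.arctan2(a[1],a[0])),pr.min(),pr.max(),n.min(),n.max(),"front",mu+a*pr.max(),"w,l est",np.sqrt(12*w))
print(g[288:320:4,320:342]); print(g[256:290:3,322:342])
E
```

```text
[211 223 222 210 205 150  82  71  68  69  70  68  71  71  69  69  70  69
  71  69  68  67  68  67  66  70  68  70  64  65  67  66  66  69  69  66
  71  70  86 192 237 240 239 239]
90 202 [ 0.41429835 -0.04991516] -3.5422815427946412 -0.04401557355554385 0.04484606665073798 -0.008993641774523161 0.00919903677138539 front [ 0.45905874 -0.05268598] w,l est [0.01756431 0.08792625]
120 239 [ 0.41471583 -0.04969761] -2.892753679791518 -0.04466001686361149 0.044476449137346365 -0.01074609504205764 0.01058741834613832 front [ 0.4591356  -0.05194219] w,l est [0.02037096 0.09129109]
140 246 [ 0.41428595 -0.04954493] -3.17123764413869 -0.04425810235735817 0.04494851231086665 -0.010820853089354796 0.01047355976737198 front [ 0.45916563 -0.0520315 ] w,l est [0.02094126 0.09239917]
[[235 237 237 239 238 226 134  92  85  83  82  89 107 156 161 230 236 236
  235 234 235 233]
 [236 236 238 239 237 225 100  75  76  74  70  71  77 144 231 235 238 236
  235 236 236 233]
 [237 237 237 239 238 227 105  78  79  78  72  69  73 110 162 231 237 237
  236 236 237 234]
 [238 238 238 241 234 185  88  79  75  72 
[... 744 characters left out ...]
 234 233
  232 231]
 [237 238 236 236 235 235 234 236 235 233 225 186 229 235 234 232 235 235
  231 232]
 [237 237 235 237 234 230 235 237 235 234 227 186 231 233 235 233 233 234
  232 230]
 [239 236 236 236 237 235 235 235 236 235 226 178 227 233 234 235 233 234
  232 233]
 [239 237 236 235 234 229 235 236 236 234 224 173 228 234 234 234 234 234
  231 232]
 [239 237 238 236 236 237 237 236 237 235 225 173 228 234 235 233 234 232
  233 231]
 [239 238 238 235 235 230 236 237 237 233 223 230 231 233 236 234 234 235
  233 231]
 [239 238 237 234 227 228 219 217 220 232 227 205 168 231 236 235 234 235
  234 233]
 [239 238 238 224 117  75  73  77  75  71  71 101 162 229 236 236 235 234
  235 233]]
```

```bash
cat >> h.py <<'E'
def Rt(yaw,pit):  # tool axes for blade heading yaw, pitched up pit (deg); blade x = -tool x, z = -tool z
    return R.from_euler('ZY',[yaw,-pit],degrees=True)*R.from_matrix(np.diag([-1.,1,-1]))
def go(P,yaw,pit,s=None):
    s=s or manip.sense(); A=R.from_quat(s['tool_rot']); B=Rt(yaw,pit); d=np.array(P)-s['tcp_pos']
    print("turn",(A.inv()*B).as_rotvec().round(4),"slide cm before-turn axes",(A.inv().apply(d)*100).round(2),"after-turn",(B.inv().apply(d)*100).round(2),"world",d.round(4))
E
python3 - <<'E'
from h import *
go([.437,-.0509,.12],-3.1,0)
E
```

```text
turn [-0.0019 -0.0005 -0.2057] slide cm before-turn axes [-43.56 -56.11  11.14] after-turn [-31.18 -63.84  11.04] world [ 0.2768 -0.6543 -0.1104]
```

```bash
python3 -m creep '[{"slide":[-2,0,0],"angular":[0,0,-0.1],"claw":0},{"slide":[-2,-3,0],"angular":[0,0,-0.1],"claw":0},{"slide":[-1.6,-3.5,0],"angular":[0,0,0],"claw":0},{"slide":[-1.6,-3.5,0],"angular":[0,0,0],"claw":0},{"slide":[-1.6,-3.5,0],"angular":[0,0,0],"claw":0},{"slide":[-1.6,-3.5,0],"angular":[0,0,0],"claw":0},{"slide":[-1.6,-3.5,0],"angular":[0,0,0],"claw":0},{"slide":[-1.6,-3.5,0],"angular":[0,0,0],"claw":0},{"slide":[-1.6,-3.5,0.5],"angular":[0,0,0],"claw":0},{"slide":[-1.6,-3.5,0.5],"angular":[0,0,0],"claw":0}]' 100; python3 -m creep '[{"slide":[-1.6,-3.5,1],"angular":[0,0,0],"claw":0},{"slide":[-1.6,-3.5,1],"angular":[0,0,0],"claw":0},{"slide":[-1.6,-3.5,1],"angular":[0,0,0],"claw":0},{"slide":[-1.6,-3.5,1],"angular":[0,0,0],"claw":0},{"slide":[-1.6,-3.5,1],"angular":[0,0,0],"claw":0},{"slide":[-1.6,-3.5,1],"angular":[0,0,0],"claw":0},{"slide":[-1.6,-3.5,1],"angular":[0,0,0],"claw":0},{"slide":[-1.6,-3.5,1],"angular":[0,0,0],"claw":0},{"slide":[0,0,0],"angular":[0,0,0],"claw":0},{"slide":[0,0,0],"angular":[0,0,0],"claw":0}]'
python3 -c "
from h import *
go([.437,-.0509,.007],-3.1,0); s=manip.sense();print(s['t'],s['tcp_pos'],s['q'],s['force'],s['finger_gap'])"
```

```text
t: 0.93
tcp_pos: [0.3061, 0.2773, 0.2214]
tool_rot: [0.029, 1.0, 0.0, 0.0]
force: [0.4, -0.2, -0.4]
finger_gap: 0.502
gripper_force: 0.0
t: 1.77
tcp_pos: [0.4175, -0.0102, 0.1407]
tool_rot: [0.032, 0.999, 0.0, -0.0]
force: [0.1, 1.2, 0.5]
finger_gap: 0.503
gripper_force: 0.0
turn [ 0.0003 -0.0009 -0.0105] slide cm before-turn axes [-2.22 -3.94 13.36] after-turn [-2.17 -3.96 13.37] world [ 0.0195 -0.0407 -0.1337]
1.7667 [ 0.41751079 -0.01015234  0.14066402] [-2.93374318e-01  4.19534775e-01  2.02662471e+00  9.92198322e-05
  6.96347973e-01 -1.79963154e+00] [0.08134339 1.19313488 0.46806022] 0.502552831687889
```

```bash
python3 -m creep '[{"slide":[-1.1,-2,0],"angular":[0,0,-0.01],"claw":0},{"slide":[-1.1,-1.95,2],"angular":[0,0,0],"claw":0},{"slide":[0,0,3],"angular":[0,0,0],"claw":0},{"slide":[0,0,3],"angular":[0,0,0],"claw":0},{"slide":[0,0,2],"angular":[0,0,0],"claw":0},{"slide":[0,0,0],"angular":[0,0,0],"claw":0},{"slide":[0,0,0],"angular":[0,0,0],"claw":0},{"slide":[0,0,0],"angular":[0,0,0],"claw":0}]'
python3 -c "
from h import *
go([.437,-.0509,.007],-3.1,0); cv2.imwrite('pics/a0.png',viewer.snapshot('top')[240:340,270:400])
s=viewer.snapshot('scene')[200:320,270:430]; t=cv2.imread('pics/a0.png')
cv2.imwrite('pics/a1.png',np.vstack([cv2.resize(s,(400,300)),cv2.resize(t,(400,300))]))"
```

```text
t: 2.43
tcp_pos: [0.4368, -0.048, 0.0422]
tool_rot: [0.024, 1.0, -0.0, 0.0]
force: [-0.5, 0.2, -0.0]
finger_gap: 0.498
gripper_force: 0.0
turn [-0.0001  0.0005  0.0059] slide cm before-turn axes [-0.04 -0.29  3.52] after-turn [-0.04 -0.29  3.52] world [ 0.0002 -0.0029 -0.0352]
```

View pics/a1.png

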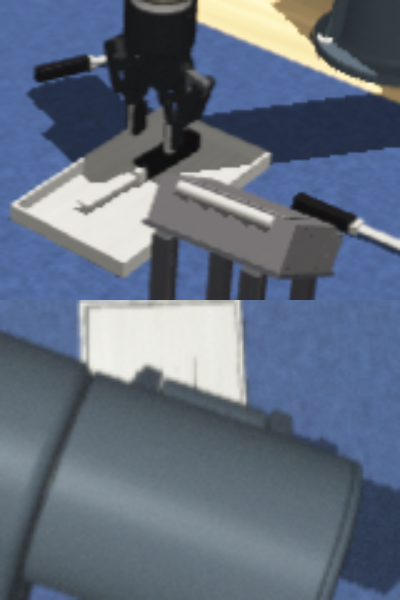

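The gripper stands over the handle with a finger on each side of it (around (165,150) in the scene crop). I'll go down and grip.

```bash
python3 -m creep '[{"slide":[0,-0.3,1.5],"angular":[0,0,0],"claw":0},{"slide":[0,0,1.5],"angular":[0,0,0],"claw":0},{"slide":[0,0,0.4],"angular":[0,0,0],"claw":0},{"slide":[0,0,0],"angular":[0,0,0],"claw":0},{"slide":[0,0,0],"angular":[0,0,0],"claw":0}]'
python3 -m creep '[{"slide":[0,0,0],"angular":[0,0,0],"claw":-1},{"slide":[0,0,0],"angular":[0,0,0],"claw":-1},{"slide":[0,0,0],"angular":[0,0,0],"claw":-1},{"slide":[0,0,0],"angular":[0,0,0],"claw":-1},{"slide":[0,0,0],"angular":[0,0,0],"claw":-1},{"slide":[0,0,0],"angular":[0,0,0],"claw":-1}]' 110
```

```text
t: 2.95
tcp_pos: [0.4368, -0.0518, 0.0081]
tool_rot: [0.025, 1.0, -0.0, 0.0]
force: [0.3, -0.7, -0.6]
finger_gap: 0.498
gripper_force: 0.0
t: 3.45
tcp_pos: [0.437, -0.0519, 0.0085]
tool_rot: [0.025, 1.0, -0.0, 0.001]
force: [-0.4, 0.9, 7.9]
finger_gap: 0.206
gripper_force: 107.7
```

```bash
cat >> h.py <<'E'
YAW=6.5; E0=np.array([np.cos(np.radians(YAW)),np.sin(np.radians(YAW)),0]); c32,s32=np.cos(np.radians(32)),np.sin(np.radians(32))
O=np.array([.6236,.2185,.1744]); SX=E0*c32+[0,0,s32]; SZ=-E0*s32+[0,0,c32]; SY=np.cross(SZ,SX)
TIP=np.array([-.110,0,-.0075])
def slot(x,z,pit=32.,y=0.): # aim: blade tip (mid) at slot coords mm
    B=Rt(YAW,pit); P=O+(x*SX+y*SY+z*SZ)/1000-B.apply(TIP); print("TCP target",P.round(4)); go(P,YAW,pit)
def tip():
    s=manip.sense(); A=R.from_quat(s['tool_rot']); P=s['tcp_pos']+A.apply(TIP); d=(P-O)*1000
    b=A.apply([-1,0,0]); print("t",s['t'],"tip",P.round(4),"slot xyz",(d@SX).round(1),(d@SY).round(1),(d@SZ).round(1),"pitch",np.degrees(np.arcsin(b[2])).round(2),"yaw",np.degrees(np.arctan2(b[1],b[0])).round(2),"F(slot)",[(s['force']@v).round(1) for v in(SX,SY,SZ)],"grip",s['gripper_force'].round(0),s['finger_gap'].round(3),"q",s['q'].round(2))
    return P
E
python3 -m creep '[{"slide":[0,0,-1],"angular":[0,0,0],"claw":-1},{"slide":[0,0,-2],"angular":[0,0,0],"claw":-1},{"slide":[0,0,-3],"angular":[0,0,0],"claw":-1},{"slide":[0,0,-3.5],"angular":[0,0,0],"claw":-1},{"slide":[0,0,-3.5],"angular":[0,0,0],"claw":-1},{"slide":[0,0,-3.5],"angular":[0,0,0],"claw":-1},{"slide":[0,0,-2],"angular":[0,0,0],"claw":-1},{"slide":[0,0,0],"angular":[0,0,0],"claw":-1}]'
python3 -c "
from h import *
tip(); slot(-12,14)"
```

```text
t: 4.12
tcp_pos: [0.439, -0.0527, 0.1968]
tool_rot: [0.025, 1.0, -0.002, 0.005]
force: [0.4, -0.6, 0.3]
finger_gap: 0.204
gripper_force: 107.7Traceback (most recent call last):
  File "<string>", line 3, in <module>
    tip(); slot(-12,14)
    ~~~^^
  File "h.py", line 30, in tip
    b=A.apply([-1,0,0]); print("t",s['t'],"tip",P.round(4),"slot xyz",(d@SX).round(1),(d@SY).round(1),(d@SZ).round(1),"pitch",np.degrees(np.arcsin(b[2])).round(2),"yaw",np.degrees(np.arctan2(b[1],b[0])).round(2),"F(slot)",[(s['force']@v).round(1) for v in(SX,SY,SZ)],"grip",s['gripper_force'].round(0),s['finger_gap'].round(3),"q",s['q'].round(2))
                                                                                                                                                                                                                                                                                  ^^^^^^^^^^^^^^^^^^^^^^^^
AttributeError: 'float' object has no attribute 'round'
```

```bash
sed -i "s/s\['gripper_force'\].round(0),s\['finger_gap'\].round(3)/round(s['gripper_force']),round(s['finger_gap'],3)/" h.py
python3 -c "
from h import *
tip(); slot(-12,14); slot(-40,30)"
```

```text
t 4.1167 tip [ 0.5488 -0.0581  0.2054] slot xyz -73.1 -266.3 82.3 pitch 0.58 yaw -2.83 F(slot) [np.float64(0.5), np.float64(-0.7), np.float64(0.1)] grip 108 0.204 q [-0.37  0.34  1.92 -0.    0.88 -1.89]
TCP target [0.5174 0.2064 0.1153]
turn [-0.0495 -0.5475 -0.1573] slide cm before-turn axes [-6.46 26.29  8.13] after-turn [-4.77 24.85 12.6 ] world [ 0.0784  0.2591 -0.0816]
TCP target [0.4854 0.2027 0.114 ]
turn [-0.0495 -0.5475 -0.1573] slide cm before-turn axes [-3.28 25.77  8.23] after-turn [-1.97 24.85 11.  ] world [ 0.0463  0.2554 -0.0828]
```

```bash
python3 -m creep '[{"slide":[0,3.5,0],"angular":[-0.008,-0.091,-0.026],"claw":-1},{"slide":[0,3.5,0],"angular":[-0.008,-0.091,-0.026],"claw":-1},{"slide":[0,3.5,0],"angular":[-0.008,-0.091,-0.026],"claw":-1},{"slide":[0,3.5,0],"angular":[-0.008,-0.091,-0.026],"claw":-1},{"slide":[0,3.5,0],"angular":[-0.008,-0.091,-0.026],"claw":-1},{"slide":[0,3.5,0],"angular":[-0.008,-0.091,-0.026],"claw":-1},{"slide":[0,2,0],"angular":[0,0,0],"claw":-1},{"slide":[0,0,0],"angular":[0,0,0],"claw":-1},{"slide":[0,0,0],"angular":[0,0,0],"claw":-1}]'
python3 -c "
from h import *
tip(); slot(-12,14); slot(-30,30)"
```

```text
t: 4.87
tcp_pos: [0.4313, 0.1638, 0.1934]
tool_rot: [-0.055, 0.962, 0.018, 0.268]
force: [-0.4, -0.2, 0.3]
finger_gap: 0.206
gripper_force: 108.0
t 4.8667 tip [0.521  0.1738 0.2567] slot xyz -47.1 -32.8 126.5 pitch 31.15 yaw 6.4 F(slot) [np.float64(-0.2), np.float64(-0.1), np.float64(0.5)] grip 108 0.206 q [ 0.12  0.3   2.26  0.07  0.04 -1.63]
TCP target [0.5174 0.2064 0.1153]
turn [ 0.0053 -0.0148 -0.0015] slide cm before-turn axes [-3.68  3.2  11.38] after-turn [-3.52  3.26 11.41] world [ 0.086   0.0426 -0.0781]
TCP target [0.4938 0.2037 0.1193]
turn [ 0.0053 -0.0148 -0.0015] slide cm before-turn axes [-1.86  3.21  9.8 ] after-turn [-1.72  3.26  9.81] world [ 0.0625  0.0399 -0.0741]
```

```bash
python3 -m creep '[{"slide":[-0.4,0.8,2],"angular":[0,0,0],"claw":-1},{"slide":[-0.4,0.8,2],"angular":[0,0,0],"claw":-1},{"slide":[-0.4,0.8,2],"angular":[0,-0.007,0],"claw":-1},{"slide":[-0.5,0.8,2],"angular":[0.005,-0.008,0],"claw":-1},{"slide":[0,0,1.8],"angular":[0,0,0],"claw":-1},{"slide":[0,0,0],"angular":[0,0,0],"claw":-1},{"slide":[0,0,0],"angular":[0,0,0],"claw":-1},{"slide":[0,0,0],"angular":[0,0,0],"claw":-1}]'
python3 -c "
from h import *
P=tip(); slot(-12,14)
for n in('top','scene'): print(n,px(n,P),px(n,O))
t=viewer.snapshot('top')[165:245,180:280];s=viewer.snapshot('scene')[250:370,310:430]
cv2.imwrite('pics/b1.png',np.hstack([cv2.resize(t,(500,400),interpolation=2),cv2.resize(s,(300,300),interpolation=2)[:,:]if 0 else cv2.resize(s[:,:90],(300,400),interpolation=2)]))"
```

```text
t: 5.53
tcp_pos: [0.5025, 0.1961, 0.1393]
tool_rot: [-0.056, 0.964, 0.028, 0.259]
force: [-0.2, 0.2, -1.6]
finger_gap: 0.203
gripper_force: 108.0
t 5.5333 tip [0.5934 0.2057 0.201 ] slot xyz -12.6 -9.3 39.3 pitch 30.16 yaw 6.17 F(slot) [np.float64(-1.0), np.float64(0.2), np.float64(-1.2)] grip 108 0.203 q [ 0.16  0.5   2.12 -0.12  0.   -1.4 ]
TCP target [0.5174 0.2064 0.1153]
turn [ 0.0255 -0.0321 -0.0054] slide cm before-turn axes [-0.17  0.79  2.9 ] after-turn [-0.08  0.86  2.88] world [ 0.0149  0.0103 -0.024 ]
top [227.4472087  231.07891239] [224.27534536 221.54676001]
scene [382.5385462  266.54298418] [378.33107935 285.34353832]
```

View pics/b1.png

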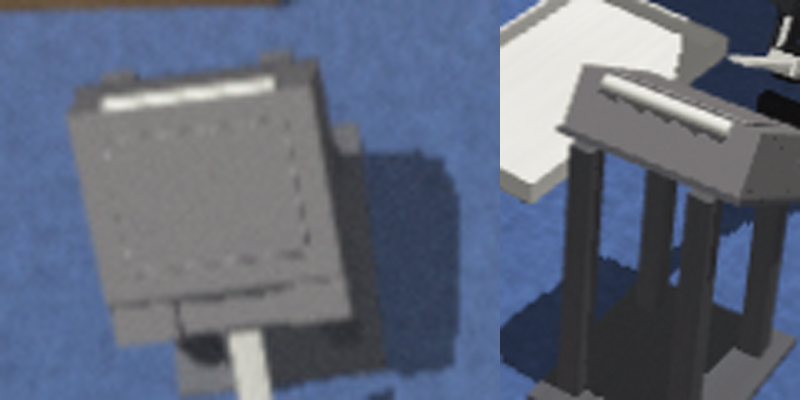

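The top crop shows the blade tip at about (248,332), just in front of the slot. The left cheek edge is at (178,320) and the lid's front edge runs (112,303) to (330,280), so the blade needs about 8 mm more in +y. Joint 5 sits at its limit of 0, so I'll check the reachable pitch.

```bash
cat > k.py <<'E'
from h import *
from scipy.optimize import least_squares
D=[([.160230,.603441,.230433],.528357,1.433802,1.18137),([.417511,-.010152,.140664],.419535,2.026625,.696348),([.439,-.0527,.1968],.34,1.92,.88),([.4313,.1638,.1934],.30,2.26,.04)]
s=manip.sense(); D.append((s['tcp_pos'],s['q'][1],s['q'][2],s['q'][4]))
def f(p,out=0):
    a,b,lw,h,d,c=p; r=[]
    for P,q2,q3,q5 in D:
        rho=np.sqrt(P[0]**2+P[1]**2-d*d); w=q2+q3; ph=w+q5
        r+=[c+a*np.sin(q2)+b*np.sin(w)+lw*np.sin(ph)-rho, h+a*np.cos(q2)+b*np.cos(w)+lw*np.cos(ph)-P[2]]
    return np.array(r)
sol=least_squares(lambda p:np.r_[f(p),(p-[.45,.45,.25,.2,.11,0])*.003],[.45,.45,.25,.2,.11,0]); print(sol.x.round(3),np.abs(f(sol.x)).max()); a,b,lw,h,d,c=sol.x
for x,z,pit in[(-12,10,32),(-12,2,32),(0,2,32),(12,2,32),(22,2,32),(22,2,28),(-12,2,28)]:
    B=Rt(YAW,pit);P=O+(x*SX+z*SZ)/1000-B.apply(TIP); ph=np.pi-np.radians(pit)
    rho=np.hypot(P[0],P[1]);rho=np.sqrt(rho**2-d*d)-c-lw*np.sin(ph); zz=P[2]-h-lw*np.cos(ph)
    L=np.hypot(rho,zz);be=np.arccos((L*L-a*a-b*b)/(2*a*b)); q2=np.arctan2(rho,zz)-np.arctan2(b*np.sin(be),a+b*np.cos(be))
    print(x,z,pit,"q2,q3",q2.round(3),be.round(3),"q5",(ph-q2-be).round(3))
E
python3 k.py
```

```text
[ 0.667  0.341  0.232  0.029  0.    -0.05 ] 0.02367417127290483
-12 10 32 q2,q3 0.513 2.143 q5 -0.073
-12 2 32 q2,q3 0.527 2.142 q5 -0.087
0 2 32 q2,q3 0.526 2.108 q5 -0.051
12 2 32 q2,q3 0.525 2.074 q5 -0.015
22 2 32 q2,q3 0.524 2.045 q5 0.014
22 2 28 q2,q3 0.514 1.999 q5 0.14
-12 2 28 q2,q3 0.513 2.096 q5 0.043k.py:8: RuntimeWarning: invalid value encountered in sqrt
  rho=np.sqrt(P[0]**2+P[1]**2-d*d); w=q2+q3; ph=w+q5
```

```bash
python3 -c "
from h import *
slot(-12,9,28.5)"
```

```text
TCP target [0.5163 0.2063 0.1166]
turn [ 0.0263  0.0299 -0.0039] slide cm before-turn axes [-0.13  0.74  2.78] after-turn [-0.22  0.81  2.75] world [ 0.014   0.0097 -0.0232]
```

```bash
python3 -m creep '[{"slide":[0,0.2,0],"angular":[0.01,0.03,0],"claw":-1},{"slide":[-0.1,0.3,0.6],"angular":[0.016,0,0],"claw":-1},{"slide":[-0.1,0.3,0.7],"angular":[0,0,0],"claw":-1},{"slide":[0,0,0.7],"angular":[0,0,0],"claw":-1},{"slide":[0,0,0.4],"angular":[0,0,0],"claw":-1},{"slide":[0,0,0],"angular":[0,0,0],"claw":-1},{"slide":[0,0,0],"angular":[0,0,0],"claw":-1},{"slide":[0,0,0],"angular":[0,0,0],"claw":-1}]'
python3 -c "
from h import *
tip(); slot(-12,7,28.5)"
```

```text
t: 6.3
tcp_pos: [0.5127, 0.2051, 0.1221]
tool_rot: [-0.055, 0.968, 0.019, 0.245]
force: [0.1, 0.7, -0.7]
finger_gap: 0.211
gripper_force: 107.9
t 6.3 tip [0.6053 0.2152 0.1811] slot xyz -12.2 -1.2 15.5 pitch 28.46 yaw 6.31 F(slot) [np.float64(-0.2), np.float64(0.7), np.float64(-0.6)] grip 108 0.211 q [ 0.19  0.54  2.07 -0.72  0.04 -0.78]
TCP target [0.5173 0.2064 0.1149]
turn [ 0.0093 -0.0007 -0.0029] slide cm before-turn axes [-0.07  0.07  0.86] after-turn [-0.07  0.08  0.86] world [ 0.0046  0.0013 -0.0072]
```

```bash
python3 -m creep '[{"slide":[0,0,0.3],"angular":[0,0,0],"claw":-1},{"slide":[0,0,0.3],"angular":[0,0,0],"claw":-1},{"slide":[0,0,0],"angular":[0,0,0],"claw":-1}]' >/dev/null; python3 -c "from h import *;tip()"
python3 -m creep '[{"slide":[0,0,0.2],"angular":[0,0,0],"claw":-1},{"slide":[0,0,0],"angular":[0,0,0],"claw":-1}]' >/dev/null; python3 -c "from h import *;tip()"
python3 -m creep '[{"slide":[0,0,0.15],"angular":[0,0,0],"claw":-1},{"slide":[0,0,0],"angular":[0,0,0],"claw":-1}]' >/dev/null; python3 -c "from h import *;tip()"
```

```text
t 6.55 tip [0.6085 0.2158 0.1756] slot xyz -12.4 -1.0 9.1 pitch 28.46 yaw 6.35 F(slot) [np.float64(-0.2), np.float64(0.2), np.float64(-1.0)] grip 108 0.204 q [ 0.19  0.55  2.07 -0.9   0.04 -0.59]
t 6.7167 tip [0.6094 0.2159 0.1738] slot xyz -12.5 -1.0 7.2 pitch 28.45 yaw 6.34 F(slot) [np.float64(-1.2), np.float64(0.1), np.float64(-1.5)] grip 108 0.205 q [ 0.19  0.56  2.07 -0.98  0.03 -0.52]
t 6.8833 tip [0.6101 0.216  0.1725] slot xyz -12.6 -0.9 5.6 pitch 28.45 yaw 6.35 F(slot) [np.float64(-0.5), np.float64(0.9), np.float64(-0.6)] grip 108 0.207 q [ 0.19  0.56  2.07 -1.04  0.03 -0.46]
```

```bash
python3 -m creep '[{"slide":[0,0,0],"angular":[0,0.014,0],"claw":-1},{"slide":[0,0,0],"angular":[0,0,0],"claw":-1}]' >/dev/null; python3 -c "from h import *;tip()"
python3 -m creep '[{"slide":[0,0,0.1],"angular":[0,0,0],"claw":-1},{"slide":[0,0,0],"angular":[0,0,0],"claw":-1}]' >/dev/null; python3 -c "from h import *;tip()"
python3 -m creep '[{"slide":[0,0,0.1],"angular":[0,0,0],"claw":-1},{"slide":[0,0,0],"angular":[0,0,0],"claw":-1}]' >/dev/null; python3 -c "from h import *;tip()"
```

```text
t 7.05 tip [0.6108 0.2153 0.1723] slot xyz -12.2 -1.7 5.1 pitch 28.2 yaw 6.24 F(slot) [np.float64(-1.6), np.float64(0.9), np.float64(-0.6)] grip 108 0.207 q [ 0.19  0.56  2.06 -0.85  0.04 -0.65]
t 7.2167 tip [0.6112 0.2155 0.1712] slot xyz -12.4 -1.5 4.0 pitch 28.2 yaw 6.32 F(slot) [np.float64(-1.2), np.float64(0.4), np.float64(-0.5)] grip 108 0.206 q [ 0.19  0.56  2.06 -0.89  0.04 -0.6 ]
t 7.3833 tip [0.6117 0.2156 0.1703] slot xyz -12.5 -1.5 3.0 pitch 28.19 yaw 6.34 F(slot) [np.float64(-0.5), np.float64(-0.1), np.float64(-0.3)] grip 108 0.208 q [ 0.19  0.57  2.06 -0.93  0.04 -0.57]
```

```bash
for i in 1; do python3 -m creep '[{"slide":[0,0,0.1],"angular":[0,0,0],"claw":-1},{"slide":[0,0,0],"angular":[0,0,0],"claw":-1}]' >/dev/null; python3 -c "from h import *;tip()"
python3 -m creep '[{"slide":[0,0,0.1],"angular":[0,0,0],"claw":-1},{"slide":[0,0,0],"angular":[0,0,0],"claw":-1}]' >/dev/null; python3 -c "from h import *;tip()"
python3 -m creep '[{"slide":[0,0,0.1],"angular":[0,0,0],"claw":-1},{"slide":[0,0,0],"angular":[0,0,0],"claw":-1}]' >/dev/null; python3 -c "from h import *;tip()"; done
```

```text
t 7.55 tip [0.612  0.2157 0.1696] slot xyz -12.6 -1.5 2.2 pitch 28.2 yaw 6.33 F(slot) [np.float64(-0.8), np.float64(-0.3), np.float64(2.7)] grip 108 0.207 q [ 0.19  0.57  2.06 -0.96  0.04 -0.54]
t 7.7167 tip [0.6124 0.2158 0.1689] slot xyz -12.7 -1.5 1.4 pitch 28.21 yaw 6.33 F(slot) [np.float64(-1.3), np.float64(-0.7), np.float64(5.2)] grip 109 0.206 q [ 0.19  0.57  2.06 -1.    0.04 -0.5 ]
t 7.8833 tip [0.6127 0.2158 0.1682] slot xyz -12.7 -1.4 0.6 pitch 28.22 yaw 6.33 F(slot) [np.float64(-1.1), np.float64(-0.1), np.float64(7.7)] grip 109 0.206 q [ 0.19  0.57  2.06 -1.04  0.03 -0.46]
```

```bash
sed -i 's/^O=np.array(\[.6236,.2185,.1744\])/O=np.array([.6229,.2184,.1756])/' h.py
python3 -m creep '[{"slide":[0,0,-0.2],"angular":[0,0,0],"claw":-1},{"slide":[0,0.1,-0.15],"angular":[0,0,0],"claw":-1},{"slide":[0,0,0],"angular":[0,0,0],"claw":-1}]' >/dev/null; python3 -c "from h import *;tip()"
python3 -m creep '[{"slide":[-0.3,0,-0.02],"angular":[0,0,0],"claw":-1},{"slide":[-0.3,0,-0.02],"angular":[0,0,0],"claw":-1},{"slide":[0,0,0],"angular":[0,0,0],"claw":-1}]' >/dev/null; python3 -c "from h import *;tip()"
```

```text
t 8.1333 tip [0.6113 0.2166 0.1709] slot xyz -12.4 -0.5 2.2 pitch 28.2 yaw 6.32 F(slot) [np.float64(-0.4), np.float64(-0.4), np.float64(-1.6)] grip 108 0.208 q [ 0.2   0.57  2.06 -0.91  0.04 -0.59]
t 8.3833 tip [0.6172 0.2171 0.1741] slot xyz -5.7 -0.6 1.8 pitch 28.24 yaw 6.26 F(slot) [np.float64(-0.2), np.float64(0.2), np.float64(-0.9)] grip 108 0.205 q [ 0.19  0.56  2.05 -0.63  0.05 -0.87]
```

```bash
python3 -m creep '[{"slide":[-0.3,0,-0.05],"angular":[0,-0.01,0],"claw":-1},{"slide":[-0.3,0,0],"angular":[0,-0.005,0],"claw":-1},{"slide":[0,0,0],"angular":[0,0,0],"claw":-1}]' >/dev/null; python3 -c "from h import *;tip()"
python3 -m creep '[{"slide":[-0.3,0,0],"angular":[0,-0.005,0],"claw":-1},{"slide":[-0.2,0,0.0],"angular":[0,-0.005,0],"claw":-1},{"slide":[0,0,0],"angular":[0,0,0],"claw":-1}]' >/dev/null; python3 -c "from h import *;tip()"
```

```text
t 8.6333 tip [0.6209 0.2176 0.1786] slot xyz -0.2 -0.5 3.6 pitch 29.07 yaw 6.36 F(slot) [np.float64(-0.4), np.float64(-0.4), np.float64(-0.5)] grip 108 0.203 q [ 0.19  0.56  2.04 -0.77  0.05 -0.73]
t 8.8833 tip [0.6246 0.218  0.182 ] slot xyz 4.8 -0.6 4.6 pitch 29.64 yaw 6.33 F(slot) [np.float64(-0.9), np.float64(-0.5), np.float64(-1.0)] grip 108 0.208 q [ 0.19  0.56  2.04 -0.85  0.04 -0.65]
```

```bash
python3 -m creep '[{"slide":[0,0,0.18],"angular":[0,0,0],"claw":-1},{"slide":[0,0,0],"angular":[0,0,0],"claw":-1}]' >/dev/null; python3 -c "from h import *;tip()"
python3 -m creep '[{"slide":[-0.25,0,-0.01],"angular":[0,0,0],"claw":-1},{"slide":[-0.25,0,-0.01],"angular":[0,0,0],"claw":-1},{"slide":[0,0,0],"angular":[0,0,0],"claw":-1}]' >/dev/null; python3 -c "
from h import *
P=tip()
print(px('top',P),px('top',O+SZ*.0125))
t=viewer.snapshot('top')[165:245,180:280];cv2.imwrite('pics/b2.png',cv2.resize(t,(800,640),interpolation=2)[40:])"
```

```text
t 9.05 tip [0.6252 0.218  0.18  ] slot xyz 4.2 -0.6 2.6 pitch 29.59 yaw 6.33 F(slot) [np.float64(-0.1), np.float64(-0.5), np.float64(-0.4)] grip 108 0.206 q [ 0.19  0.56  2.04 -0.9   0.04 -0.6 ]
t 9.3 tip [0.6299 0.2186 0.1833] slot xyz 10.0 -0.6 2.8 pitch 29.66 yaw 6.26 F(slot) [np.float64(0.2), np.float64(-0.4), np.float64(-0.8)] grip 108 0.208 q [ 0.19  0.56  2.03 -0.66  0.05 -0.84]
[223.65894174 218.40332259] [223.76406369 223.37737671]
```

View pics/b2.png

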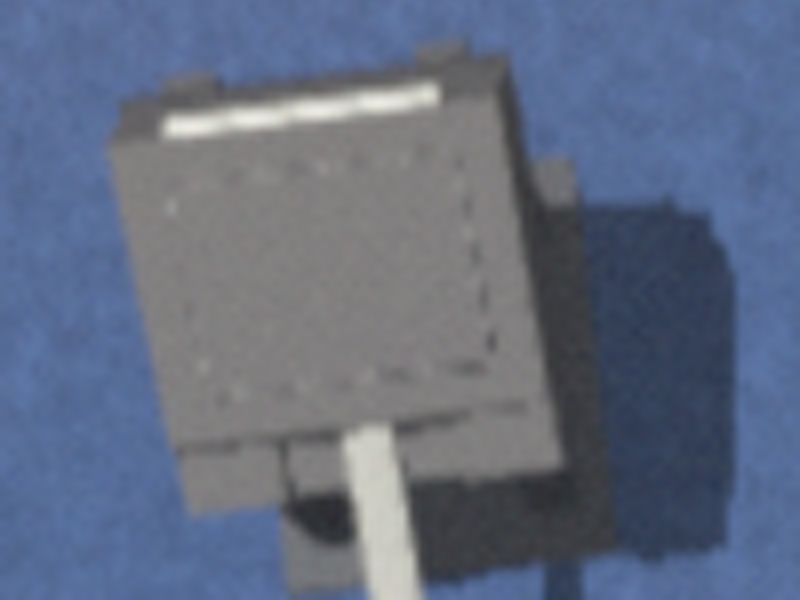

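The blade now ends visually at the lid's front edge, crop (368,425), which is top-view row 223. The computed tip would be at row 218, so the tip is under the lid. I'll go deeper and straighten the pitch.

```bash
python3 -m creep '[{"slide":[-0.25,0,0.03],"angular":[0,-0.006,0],"claw":-1},{"slide":[-0.25,0,0.03],"angular":[0,-0.006,0],"claw":-1},{"slide":[0,0,0],"angular":[0,0,0],"claw":-1}]' >/dev/null; python3 -c "from h import *;tip()"
python3 -m creep '[{"slide":[-0.2,0,0.03],"angular":[0,-0.006,0],"claw":-1},{"slide":[-0.1,0,0],"angular":[0,0,0],"claw":-1},{"slide":[0,0,0],"angular":[0,0,0],"claw":-1}]' >/dev/null; python3 -c "from h import *;tip()"
```

```text
t 9.6 tip [0.6333 0.219  0.186 ] slot xyz 14.3 -0.5 3.3 pitch 30.31 yaw 6.35 F(slot) [np.float64(0.5), np.float64(0.2), np.float64(-0.8)] grip 108 0.206 q [ 0.19  0.56  2.02 -0.8   0.05 -0.7 ]
t 9.85 tip [0.6355 0.2192 0.1877] slot xyz 17.1 -0.6 3.6 pitch 30.63 yaw 6.32 F(slot) [np.float64(-1.4), np.float64(-0.5), np.float64(-1.0)] grip 108 0.208 q [ 0.19  0.56  2.02 -0.85  0.04 -0.65]
```

```bash
python3 -m creep '[{"slide":[-0.15,0,0.05],"angular":[0,0,0],"claw":-1},{"slide":[-0.1,0,0],"angular":[0,0,0],"claw":-1},{"slide":[0,0,0],"angular":[0,0,0],"claw":-1}]' >/dev/null; python3 -c "from h import *;tip()"
python3 -m creep '[{"slide":[-0.12,0,0],"angular":[0,0,0],"claw":-1},{"slide":[0,0,0],"angular":[0,0,0],"claw":-1}]' >/dev/null; python3 -c "from h import *;tip()"
python3 -m creep '[{"slide":[-0.12,0,0],"angular":[0,0,0],"claw":-1},{"slide":[0,0,0],"angular":[0,0,0],"claw":-1}]' >/dev/null; python3 -c "from h import *;tip()"
```

```text
t 10.1 tip [0.638  0.2194 0.1886] slot xyz 19.7 -0.7 3.0 pitch 30.64 yaw 6.27 F(slot) [np.float64(-0.3), np.float64(0.1), np.float64(-1.3)] grip 108 0.206 q [ 0.19  0.56  2.01 -0.75  0.05 -0.75]
t 10.2667 tip [0.639  0.2196 0.1893] slot xyz 20.9 -0.7 3.0 pitch 30.64 yaw 6.28 F(slot) [np.float64(-0.3), np.float64(-0.0), np.float64(-1.1)] grip 108 0.206 q [ 0.19  0.56  2.01 -0.7   0.05 -0.8 ]
t 10.4333 tip [0.6401 0.2197 0.1899] slot xyz 22.2 -0.7 3.0 pitch 30.65 yaw 6.28 F(slot) [np.float64(-0.0), np.float64(0.4), np.float64(-0.4)] grip 108 0.206 q [ 0.19  0.56  2.01 -0.66  0.05 -0.84]
```

```bash
python3 -m creep '[{"slide":[-0.1,0,0],"angular":[0,0,0],"claw":-1},{"slide":[0,0,0],"angular":[0,0,0],"claw":-1}]' >/dev/null; python3 -c "from h import *;tip()"
python3 -m creep '[{"slide":[-0.1,0,0],"angular":[0,0,0],"claw":-1},{"slide":[0,0,0],"angular":[0,0,0],"claw":-1}]' >/dev/null; python3 -c "from h import *;tip()"
```

```text
t 10.6 tip [0.6409 0.2197 0.1904] slot xyz 23.1 -0.7 3.0 pitch 30.65 yaw 6.28 F(slot) [np.float64(-0.6), np.float64(0.3), np.float64(0.1)] grip 108 0.204 q [ 0.19  0.56  2.01 -0.63  0.06 -0.87]
t 10.7667 tip [0.6415 0.2198 0.1906] slot xyz 23.8 -0.7 2.9 pitch 30.6 yaw 6.29 F(slot) [np.float64(-0.7), np.float64(-0.9), np.float64(-0.3)] grip 108 0.206 q [ 0.19  0.56  2.   -0.6   0.06 -0.9 ]
```

```bash
python3 -m creep '[{"slide":[-0.1,0,0],"angular":[0,0,0],"claw":-1},{"slide":[0,0,0],"angular":[0,0,0],"claw":-1}]' >/dev/null; python3 -c "from h import *;tip()"
python3 -m creep '[{"slide":[-0.1,0,0],"angular":[0,0,0],"claw":-1},{"slide":[0,0,0],"angular":[0,0,0],"claw":-1}]' >/dev/null; python3 -c "from h import *;tip()"
```

```text
t 10.9333 tip [0.6416 0.2197 0.1905] slot xyz 23.8 -0.8 2.7 pitch 30.5 yaw 6.31 F(slot) [np.float64(-2.6), np.float64(0.2), np.float64(-0.6)] grip 108 0.204 q [ 0.19  0.56  2.   -0.57  0.06 -0.93]
t 11.1 tip [0.6417 0.2197 0.1904] slot xyz 23.8 -0.8 2.6 pitch 30.4 yaw 6.33 F(slot) [np.float64(-4.1), np.float64(0.4), np.float64(0.1)] grip 108 0.209 q [ 0.19  0.56  2.   -0.54  0.06 -0.96]
```

Rim contact is at x≈23.8 mm with 4 N. I'll back off about 1.5 mm, then lever about the hinge.

```bash
cat >> h.py <<'E'
def lid():
    s=manip.sense(); A=R.from_quat(s['tool_rot']); P=s['tcp_pos']+A.apply(TIP); n=A.apply([0,0,-1]); T=P+.0015*n; H=O+.1*SX+.0065*SZ
    th=np.linspace(-.1,1.6,3401)[:,None]; e=H+.1*(-np.cos(th)*SX+np.sin(th)*SZ); te=th[np.argmin(abs((e-T)@n)),0]
    d=T-H; tt=np.arctan2(d@SZ,-(d@SX)); print("lid by edge",te.round(3),"by tip",tt.round(3),"tip-hinge mm",(np.linalg.norm(d)*1000).round(1),"H in tool cm",(A.inv().apply(H-s['tcp_pos'])*100).round(2))
E
python3 -m creep '[{"slide":[0.2,0,0],"angular":[0,0,0],"claw":-1},{"slide":[0.15,0,0],"angular":[0,0,0],"claw":-1},{"slide":[0,0,0],"angular":[0,0,0],"claw":-1}]' >/dev/null; python3 -c "from h import *;tip();lid()"
python3 -m creep '[{"slide":[0,0,-0.2],"angular":[0,0,0],"claw":-1},{"slide":[0.04,0,-0.55],"angular":[0,0.03,0],"claw":-1},{"slide":[0.04,0,-0.75],"angular":[0,0.04,0],"claw":-1},{"slide":[0.04,0,-0.75],"angular":[0,0.04,0],"claw":-1},{"slide":[0.04,0,-0.75],"angular":[0,0.04,0],"claw":-1},{"slide":[0,0,0],"angular":[0,0,0],"claw":-1}]' ; python3 -c "from h import *;tip();lid()"
```

```text
t 11.35 tip [0.6407 0.2199 0.1903] slot xyz 23.0 -0.5 3.0 pitch 30.7 yaw 6.3 F(slot) [np.float64(-1.0), np.float64(-0.4), np.float64(-1.2)] grip 108 0.205 q [ 0.19  0.56  2.01 -0.64  0.05 -0.86]
lid by edge -0.014 by tip -0.026 tip-hinge mm 77.0 H in tool cm [-18.69   0.08  -1.27]
t: 11.85
tcp_pos: [0.5382, 0.2062, 0.1511]
tool_rot: [-0.054, 0.978, 0.012, 0.203]
force: [-0.9, 0.9, -1.5]
finger_gap: 0.207
gripper_force: 108.7
t 11.85 tip [0.6355 0.2168 0.2017] slot xyz 24.3 -3.0 15.5 pitch 23.42 yaw 6.26 F(slot) [np.float64(-1.5), np.float64(1.0), np.float64(-0.8)] grip 109 0.207 q [ 0.19  0.49  1.93 -0.1   0.31 -1.41]
lid by edge 0.141 by tip 0.139 tip-hinge mm 76.3 H in tool cm [-18.62   0.33  -0.99]
```

```bash
python3 -m creep '[{"slide":[0.06,0,-0.8],"angular":[0,0.042,0],"claw":-1},{"slide":[0.06,0,-0.8],"angular":[0,0.042,0],"claw":-1},{"slide":[0.06,0,-0.8],"angular":[0,0.042,0],"claw":-1},{"slide":[0.06,0,-0.8],"angular":[0,0.042,0],"claw":-1},{"slide":[0.06,0,-0.8],"angular":[0,0.042,0],"claw":-1},{"slide":[0.06,0,-0.8],"angular":[0,0.042,0],"claw":-1},{"slide":[0.06,0,-0.8],"angular":[0,0.042,0],"claw":-1},{"slide":[0.06,0,-0.8],"angular":[0,0.042,0],"claw":-1},{"slide":[0,0,0],"angular":[0,0,0],"claw":-1},{"slide":[0,0,0],"angular":[0,0,0],"claw":-1}]' ; python3 -c "
from h import *
tip();lid()
t=viewer.snapshot('top')[165:245,180:260];s=viewer.snapshot('scene')[220:340,310:430]
cv2.imwrite('pics/d1.png',np.hstack([cv2.resize(t,(400,400),interpolation=2),cv2.resize(s,(400,400),interpolation=2)]))"
```

```text
t: 12.68
tcp_pos: [0.5178, 0.2035, 0.21]
tool_rot: [-0.055, 0.998, 0.002, 0.038]
force: [-0.5, 0.8, -1.1]
finger_gap: 0.205
gripper_force: 108.8
t 12.6833 tip [0.6263 0.2155 0.2259] slot xyz 29.2 -3.3 41.0 pitch 4.35 yaw 6.28 F(slot) [np.float64(-0.9), np.float64(0.8), np.float64(-0.7)] grip 109 0.205 q [ 0.18  0.44  1.68 -0.01  0.95 -1.5 ]
lid by edge 0.475 by tip 0.473 tip-hinge mm 78.8 H in tool cm [-18.87   0.36  -0.98]
```

View pics/d1.png

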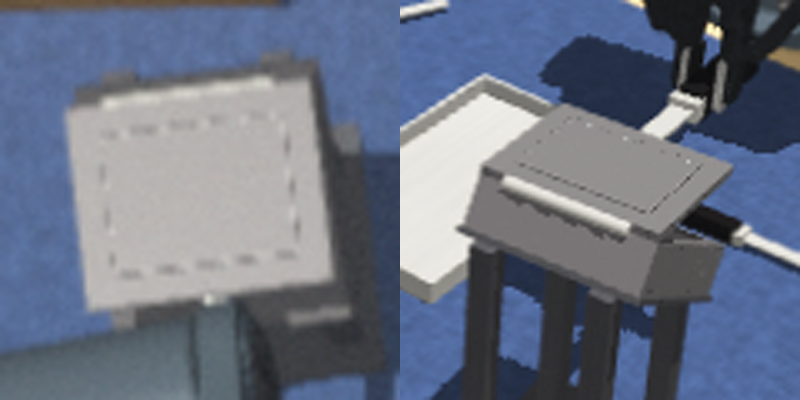

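The scene crop shows the lid lifted to roughly level, with the blade under its front edge at about (670,115) and the gripper well clear. I'll continue.

```bash
python3 -m creep '[{"slide":[0.04,0,-0.85],"angular":[0,0.045,0],"claw":-1},{"slide":[0.04,0,-0.85],"angular":[0,0.045,0],"claw":-1},{"slide":[0.04,0,-0.85],"angular":[0,0.045,0],"claw":-1},{"slide":[0.04,0,-0.85],"angular":[0,0.045,0],"claw":-1},{"slide":[0.04,0,-0.85],"angular":[0,0.045,0],"claw":-1},{"slide":[0.04,0,-0.85],"angular":[0,0.045,0],"claw":-1},{"slide":[0.04,0,-0.85],"angular":[0,0.045,0],"claw":-1},{"slide":[0.04,0,-0.85],"angular":[0,0.045,0],"claw":-1},{"slide":[0.04,0,-0.85],"angular":[0,0.045,0],"claw":-1},{"slide":[0.04,0,-0.85],"angular":[0,0.045,0],"claw":-1}]'; python3 -c "from h import *;tip();lid()"; python3 -m creep '[{"slide":[0.04,0,-0.85],"angular":[0,0.045,0],"claw":-1},{"slide":[0.04,0,-0.85],"angular":[0,0.045,0],"claw":-1},{"slide":[0,0,0],"angular":[0,0,0],"claw":-1},{"slide":[0,0,0],"angular":[0,0,0],"claw":-1}]' >/dev/null; python3 -c "
from h import *
tip();lid()
t=viewer.snapshot('top')[165:245,180:260];s=viewer.snapshot('scene')[200:340,290:430]
cv2.imwrite('pics/d2.png',np.hstack([cv2.resize(t,(400,400),interpolation=2),cv2.resize(s,(400,400),interpolation=2)]))"
```

```text
t: 13.62
tcp_pos: [0.5224, 0.2042, 0.2934]
tool_rot: [-0.054, 0.98, -0.01, -0.19]
force: [-1.0, -1.0, -2.8]
finger_gap: 0.207
gripper_force: 108.7
t 13.6167 tip [0.6266 0.2158 0.2593] slot xyz 47.3 -3.0 69.2 pitch -21.9 yaw 6.33 F(slot) [np.float64(-2.4), np.float64(-0.9), np.float64(-1.8)] grip 109 0.207 q [ 0.16  0.55  1.27  0.02  1.7  -1.52]
lid by edge 0.899 by tip 0.89 tip-hinge mm 81.9 H in tool cm [-19.17   0.33  -1.32]
t 13.95 tip [0.6307 0.2161 0.2661] slot xyz 54.3 -3.2 72.7 pitch -26.73 yaw 6.33 F(slot) [np.float64(-0.5), np.float64(-0.3), np.float64(-0.4)] grip 109 0.214 q [ 0.16  0.59  1.18  0.02  1.84 -1.52]
lid by edge 0.993 by tip 0.986 tip-hinge mm 80.4 H in tool cm [-19.03   0.34  -1.22]
```

View pics/d2.png

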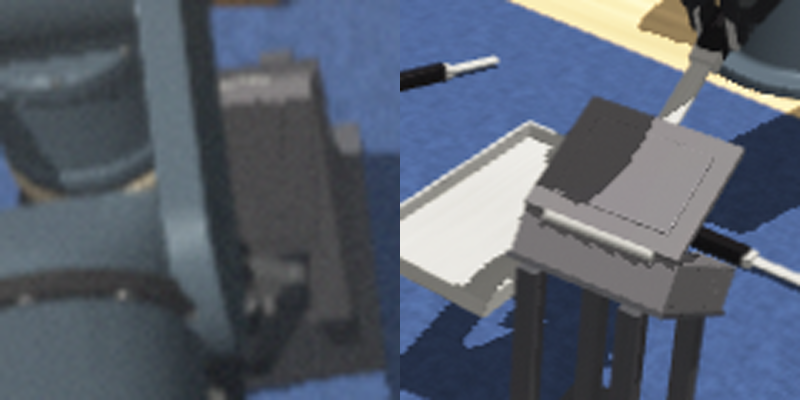

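The scene crop shows the lid tilted front-up, with its front edge corners at (592,98) and (742,148). The blade is still under it at (690,90). A little more, then I'll check the angle from the picture.

```bash
python3 -c "
from h import *
H=O+.1*SX+.0065*SZ
for th in(.9,.95,1.,1.05,1.1):
    u=-np.cos(th)*SX+np.sin(th)*SZ; n=np.cos(th)*SZ+np.sin(th)*SX
    print(th,[px('scene',H+.1*u+.006*n+w*SY).round(1) for w in(-.06,.06)])
"
python3 -m creep '[{"slide":[0.04,0,-0.7],"angular":[0,0.037,0],"claw":-1},{"slide":[0.04,0,-0.7],"angular":[0,0.037,0],"claw":-1},{"slide":[0,0,0],"angular":[0,0,0],"claw":-1},{"slide":[0,0,0],"angular":[0,0,0],"claw":-1}]' >/dev/null; python3 -c "
from h import *
tip();lid()"
```

```text
0.9 [array([359.5, 234.1]), array([412. , 252.4])]
0.95 [array([359.1, 232.6]), array([411.9, 250.9])]
1.0 [array([358.7, 231.2]), array([411.6, 249.5])]
1.05 [array([358.2, 229.9]), array([411.3, 248.2])]
1.1 [array([357.7, 228.6]), array([411., 247.])]
t 14.3833 tip [0.6328 0.2165 0.2724] slot xyz 59.4 -3.0 77.0 pitch -30.95 yaw 6.36 F(slot) [np.float64(0.2), np.float64(1.3), np.float64(-0.9)] grip 109 0.207 q [ 0.16  0.63  1.1   0.03  1.95 -1.52]
lid by edge 1.073 by tip 1.067 tip-hinge mm 81.3 H in tool cm [-19.12   0.32  -1.16]
```

```bash
python3 -m creep '[{"slide":[0.03,0,-0.6],"angular":[0,0.03,0],"claw":-1},{"slide":[0,0,0],"angular":[0,0,0],"claw":-1},{"slide":[0,0,0],"angular":[0,0,0],"claw":-1}]' >/dev/null; python3 -c "from h import *;tip();lid()"
python3 -m creep '[{"slide":[0,0,0.3],"angular":[0,0,0],"claw":-1},{"slide":[0.2,0,0.2],"angular":[0,0,0],"claw":-1},{"slide":[1,0,0],"angular":[0,0,0],"claw":-1},{"slide":[2,0,0],"angular":[0,0,0],"claw":-1},{"slide":[2,0,0],"angular":[0,0,0],"claw":-1},{"slide":[1,0,0],"angular":[0,0,0],"claw":-1},{"slide":[0,0,0],"angular":[0,0,0],"claw":-1},{"slide":[0,0,0],"angular":[0,0,0],"claw":-1}]' >/dev/null; python3 -c "
from h import *
tip(); go([.437,-.0515,.25],-3.1,0)"
```

```text
t 14.6333 tip [0.6339 0.2167 0.2749] slot xyz 61.7 -3.0 78.5 pitch -32.68 yaw 6.37 F(slot) [np.float64(-1.1), np.float64(-0.1), np.float64(-0.8)] grip 109 0.209 q [ 0.16  0.64  1.07  0.03  2.   -1.52]
lid by edge 1.106 by tip 1.1 tip-hinge mm 81.6 H in tool cm [-19.15   0.31  -1.13]
t 15.3 tip [0.5797 0.2107 0.3054] slot xyz 31.6 -2.8 133.3 pitch -32.6 yaw 6.38 F(slot) [np.float64(-0.4), np.float64(0.0), np.float64(-0.5)] grip 109 0.205 q [ 0.16  0.53  1.19  0.03  1.99 -1.52]
turn [-0.0456 -0.5678  0.1606] slide cm before-turn axes [  0.42 -24.49  13.09] after-turn [  3.29 -25.36  10.83] world [-0.0465 -0.2514 -0.1083]
```

```bash
python3 -m creep '[{"slide":[0.6,-2,0],"angular":[0,0,0],"claw":-1},{"slide":[0.6,-3.5,0],"angular":[-0.0076,-0.0946,0.0268],"claw":-1},{"slide":[0.6,-3.5,0],"angular":[-0.0076,-0.0946,0.0268],"claw":-1},{"slide":[0.6,-3.5,0],"angular":[-0.0076,-0.0946,0.0268],"claw":-1},{"slide":[0.6,-3.5,1],"angular":[-0.0076,-0.0946,0.0268],"claw":-1},{"slide":[0.6,-3.5,2],"angular":[-0.0076,-0.0946,0.0268],"claw":-1},{"slide":[0,-3.5,2],"angular":[-0.0076,-0.0946,0.0268],"claw":-1},{"slide":[0,-2,2],"angular":[0,0,0],"claw":-1},{"slide":[0,0,0],"angular":[0,0,0],"claw":-1},{"slide":[0,0,0],"angular":[0,0,0],"claw":-1}]' >/dev/null; python3 -c "
from h import *
P=tip(); go([.437,-.0515,.0125],-3.1,0); print(px('scene',P),px('top',P))
H=O+.1*SX+.0065*SZ
for th in(.95,1.05,1.15):
    u=-np.cos(th)*SX+np.sin(th)*SZ; n=np.cos(th)*SZ+np.sin(th)*SX
    print(th,[px(c,H+.1*u+.006*n+w*SY).round(1) for c in('scene','top') for w in(-.06,.06)])
t=viewer.snapshot('top')[160:280,180:360];s=viewer.snapshot('scene')[200:350,270:430]
cv2.imwrite('pics/e1.png',np.hstack([cv2.resize(t,(420,280),interpolation=2),cv2.resize(s[:140],(320,280),interpolation=2)]))"
```

```text
t 16.1333 tip [ 0.5617 -0.0593  0.3103] slot xyz -6.8 -269.0 163.1 pitch -0.3 yaw -3.31 F(slot) [np.float64(-1.2), np.float64(0.2), np.float64(-1.5)] grip 109 0.207 q [-0.36  0.21  1.74 -0.    1.2  -1.88]
turn [ 0.0007 -0.0052 -0.0037] slide cm before-turn axes [ 1.34  0.04 29.1 ] after-turn [ 1.49  0.06 29.09] world [-0.0149  0.0014 -0.2909]
[299.35110389 178.37129959] [336.27177278 233.32514608]
0.95 [array([359.1, 232.6]), array([411.9, 250.9]), array([242.5, 212.9]), array([191.3, 219.5])]
1.05 [array([358.2, 229.9]), array([411.3, 248.2]), array([241.7, 210.1]), array([190.2, 216.7])]
1.15 [array([357.1, 227.5]), array([410.6, 245.9]), array([241. , 206.9]), array([189.1, 213.6])]
```

View pics/e1.png

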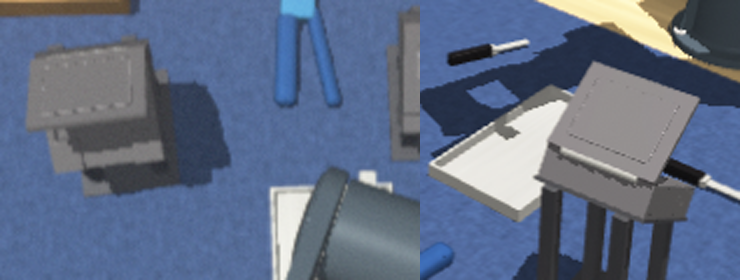

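The lid stays open: its front corners in the full top view are about (193,215) and (244,211), which agrees with about 1.05 rad. The tray below is empty and I'll lay the blade back.

```bash
python3 -m creep '[{"slide":[0.7,0,3],"angular":[0,-0.005,-0.004],"claw":-1},{"slide":[0.7,0,4],"angular":[0,0,0],"claw":-1},{"slide":[0,0,4],"angular":[0,0,0],"claw":-1},{"slide":[0,0,4],"angular":[0,0,0],"claw":-1},{"slide":[0,0,4],"angular":[0,0,0],"claw":-1},{"slide":[0,0,3],"angular":[0,0,0],"claw":-1},{"slide":[0,0,2],"angular":[0,0,0],"claw":-1},{"slide":[0,0,0],"angular":[0,0,0],"claw":-1},{"slide":[0,0,0],"angular":[0,0,0],"claw":-1}]' ; python3 -c "
from h import *
P=tip(); go([.437,-.0515,.0095],-3.1,0); print(px('scene',P),px('top',P))
t=viewer.snapshot('top')[230:345,280:370];s=viewer.snapshot('scene')[200:320,260:400]
cv2.imwrite('pics/e2.png',np.hstack([cv2.resize(t,(313,400),interpolation=2),cv2.resize(s,(467,400),interpolation=2)]))"
```

```text
t: 16.98
tcp_pos: [0.4398, -0.0507, 0.0638]
tool_rot: [0.024, 1.0, -0.0, 0.001]
force: [0.1, 0.7, -1.2]
finger_gap: 0.209
gripper_force: 108.8
t 16.9833 tip [ 0.5496 -0.056   0.0714] slot xyz -143.3 -264.4 -33.3 pitch 0.08 yaw -2.77 F(slot) [np.float64(-0.5), np.float64(0.6), np.float64(-1.1)] grip 109 0.209 q [-0.37  0.61  2.02  0.    0.51 -1.89]
turn [-0.0002  0.0014  0.0057] slide cm before-turn axes [ 0.28 -0.09  5.43] after-turn [ 0.27 -0.1   5.43] world [-0.0028 -0.0008 -0.0543]
[302.55786064 262.61174081] [330.65042211 253.78568736]
```

View pics/e2.png

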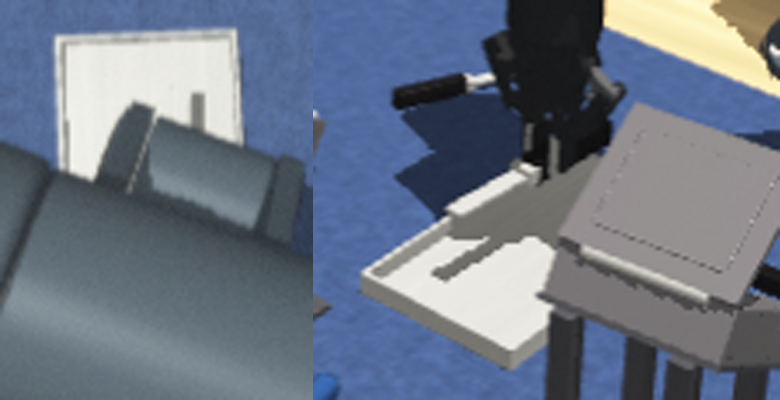

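The blade is level above the tray, with its tip at about scene (301,264) where predicted. I'll lower it until it touches.

```bash
python3 -m creep '[{"slide":[0.2,0,1.5],"angular":[0,0,0],"claw":-1},{"slide":[0.1,0,1.5],"angular":[0,0,0],"claw":-1},{"slide":[0,0,1.2],"angular":[0,0,0],"claw":-1},{"slide":[0,0,0.8],"angular":[0,0,0],"claw":-1},{"slide":[0,0,0],"angular":[0,0,0],"claw":-1},{"slide":[0,0,0],"angular":[0,0,0],"claw":-1}]'
python3 -m creep '[{"slide":[0,0,0.2],"angular":[0,0,0],"claw":-1},{"slide":[0,0,0],"angular":[0,0,0],"claw":-1},{"slide":[0,0,0],"angular":[0,0,0],"claw":-1}]'
```

```text
t: 17.58
tcp_pos: [0.4367, -0.0515, 0.0152]
tool_rot: [0.025, 1.0, -0.001, 0.002]
force: [0.3, 0.0, -0.1]
finger_gap: 0.209
gripper_force: 108.8
t: 17.83
tcp_pos: [0.4362, -0.0514, 0.0129]
tool_rot: [0.025, 1.0, -0.001, 0.002]
force: [0.4, -0.2, -0.4]
finger_gap: 0.209
gripper_force: 108.8
```

```bash
python3 -m creep '[{"slide":[0,0,0.2],"angular":[0,0,0],"claw":-1},{"slide":[0,0,0],"angular":[0,0,0],"claw":-1}]'
python3 -m creep '[{"slide":[0,0,0.12],"angular":[0,0,0],"claw":-1},{"slide":[0,0,0],"angular":[0,0,0],"claw":-1},{"slide":[0,0,0],"angular":[0,0,0],"claw":-1}]'
```

```text
t: 18.0
tcp_pos: [0.4359, -0.0514, 0.0104]
tool_rot: [0.025, 1.0, -0.0, 0.001]
force: [-0.1, 0.0, -1.7]
finger_gap: 0.205
gripper_force: 108.8
t: 18.25
tcp_pos: [0.4358, -0.0513, 0.009]
tool_rot: [0.025, 1.0, -0.0, 0.001]
force: [-0.1, 0.5, -1.6]
finger_gap: 0.207
gripper_force: 108.8
```

```bash
python3 -m creep '[{"slide":[0,0,0.06],"angular":[0,0,0],"claw":-1},{"slide":[0,0,0],"angular":[0,0,0],"claw":-1},{"slide":[0,0,0],"angular":[0,0,0],"claw":-0.4},{"slide":[0,0,0],"angular":[0,0,0],"claw":-0.1},{"slide":[0,0,0],"angular":[0,0,0],"claw":0},{"slide":[0,0,0],"angular":[0,0,0],"claw":0},{"slide":[0,0,0],"angular":[0,0,0],"claw":0},{"slide":[0,0,0],"angular":[0,0,0],"claw":0}]'
python3 -m creep '[{"slide":[0,0,-0.7],"angular":[0,0,0],"claw":0},{"slide":[0,0,-1.5],"angular":[0,0,0],"claw":0},{"slide":[0,0,-3],"angular":[0,0,0],"claw":0},{"slide":[0,0,-4],"angular":[0,0,0],"claw":0},{"slide":[0,0,-4],"angular":[0,0,0],"claw":0},{"slide":[0,0,-4],"angular":[0,0,0],"claw":0},{"slide":[0,2,-3],"angular":[0,0,0],"claw":0},{"slide":[0,4,0],"angular":[0,0,0],"claw":0},{"slide":[0,4,0],"angular":[0,0,0],"claw":0},{"slide":[0,4,0],"angular":[0,0,0],"claw":0}]'
python3 -m creep '[{"slide":[0,4,0],"angular":[0,0,0],"claw":0},{"slide":[0,4,0],"angular":[0,0,0],"claw":0},{"slide":[0,4,0],"angular":[0,0,0],"claw":0},{"slide":[0,4,0],"angular":[0,0,0],"claw":0},{"slide":[0,0,0],"angular":[0,0,0],"claw":0},{"slide":[0,0,0],"angular":[0,0,0],"claw":0},{"slide":[0,0,0],"angular":[0,0,0],"claw":0}]'
python3 -c "
from h import *
t=viewer.snapshot('top')[120:360,100:520];s=viewer.snapshot('scene')[160:440,140:560]
cv2.imwrite('pics/f1.png',np.vstack([cv2.resize(t[:,:],(525,300)),cv2.resize(s[:240],(525,300))]))"
```

```text
t: 18.92
tcp_pos: [0.4358, -0.0513, 0.0085]
tool_rot: [0.025, 1.0, -0.0, 0.001]
force: [0.5, 0.3, 0.6]
finger_gap: 0.5
gripper_force: 0.0
t: 19.75
tcp_pos: [0.4424, 0.0898, 0.212]
tool_rot: [0.026, 1.0, -0.0, 0.003]
force: [0.8, -1.4, -0.1]
finger_gap: 0.497
gripper_force: 0.0
t: 20.33
tcp_pos: [0.4497, 0.2481, 0.2104]
tool_rot: [0.025, 1.0, -0.001, 0.001]
force: [0.1, -0.0, -0.6]
finger_gap: 0.5
gripper_force: 0.0
```

View pics/f1.png

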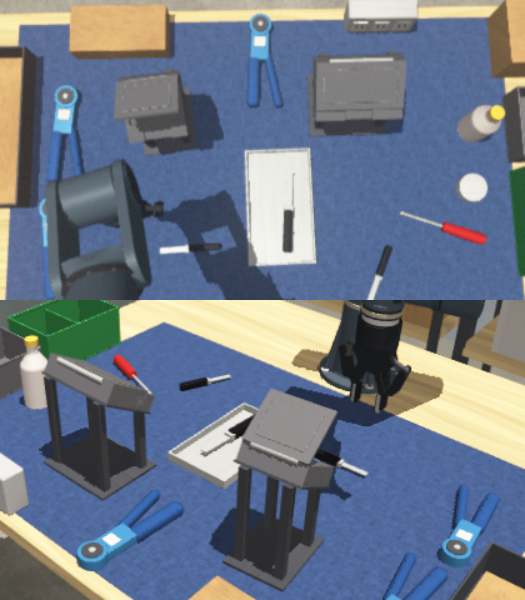

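The blade lies flat in its tray (top crop, around (289,230)). The narrow lid stands open at (290,420), the wide case is shut, and everything else is where it was.

```bash
python3 -c "
from station import ticket
print(ticket.sign_off())"
```

```text
the job is handed in; nothing more can be done
None
```

I levered the narrow case's lid open to about 1.05–1.1 rad with the blade alone, laid the blade back flat in its tray, left the wide case and everything else undisturbed, and handed the job in at about 20 s; no verdict came back.

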